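Hang the stain tin on the fork hook by its bail

TASK

Clear the bench by hanging up the blue stain tin. With the tin left standing where it is, raise its flat-lying wire bail upright; then lift the tin by the bail, keep it upright, and hook the bail over both prongs of the red forked hook on the stand. The fork's height is not known exactly: lower the tin gently until the hook takes its weight, neither dropping it nor bearing down on the hook, then let go and move clear, leaving the tin hanging straight and still and the other things undisturbed.

Things in the scene. Friction and masses are not known exactly. Their poses are not given: they have to be found in the camera images.
- tin: closed round blue tin, 92 mm diameter, 80 mm tall, 0.38 to 0.63 kg. Origin: centre of its underside; z up; the bail's hinge line runs along the tin's y through its axis, 70 mm above the underside. The bail at first lies flat on the -x side. The ears reach 54 mm either side along y. With the bail upright the wire's centre stands 88 mm above the lid and 168 mm above the underside.
- bail_grip (a point): centre of the bail's dark wooden grip: a rod 12 mm thick, 44 mm long, along the tin's y, 98 mm from the hinge line, turning freely on the wire, in the middle of a straight 5 mm wire crown 92 mm long (24 mm of bare wire at each end). With the bail flat the grip is 70 mm above the bench and 46 mm clear of the tin's wall.
- bail (a joint): angle of the bail about its hinge, rad: 0 lying flat out to the tin's -x side, 1.571 upright above the tin, 3.14 flat on the other side. The hinge is a little stiff (about 0.5 N at the grip moves it), so the bail stays where it is left.
- stand: fixed stand with a red two-pronged fork hook. Origin: on the bench plumb below the middle of the two hook seats; z up. The prongs, 8 mm bars along x at y = +34 and -34 mm, open upward, tips upturned towards -x. A wire along y lowered at x from -10 to +15 mm slides into the seats at x = 0. Tips: at x = -20 mm, tops 16 mm above the seated wire's centre; bars' undersides 11 mm below it.
- post_foot (a point): foot of the stand's post, 133 mm from the stand's origin along +x; post 18 x 24 mm, 262 mm tall; the prongs join a crossbar 17 mm before it. The fork is clamped on it at a different height each time: a seated wire's centre may lie anywhere from 210 to 250 mm above the bench, and no reading tells. The hook is rigid; up to 20 N on it is safe, and a drop of over 2 mm is not.
- glue: yellow glue bottle with red cap, 52 mm diameter, 120 mm tall, bystander; origin: centre of its underside
- jar: amber jar with steel cap, 60 mm diameter, 75 mm tall, bystander; origin: centre of its underside
- brush: paint brush lying on the bench, bystander; origin in its handle
- offcut: pale wood offcut 120 x 45 x 30 mm lying on the bench, bystander; origin: centre of its underside

How it is judged:
On the way, in this order (a step that is already met when the one before it is completed fails the run):
1. the bail stands upright (within 0.2 rad) with the tin still standing on the bench within 30 mm of its place (value of joint bail between 1.37 and 1.77 rad and height (world z) of tin below 0.006 m and angle between tin's own z axis and vertical below 0.08 rad and distance of tin from where it was at the start of the episode below 0.03 m), for 0.2 s.
2. the tin is lifted clear of the bench, not touching the stand (height (world z) of tin above 0.03 m and contact force between tin and stand below 0.1 N), for 0.1 s.
At the end, for the whole second after the job is handed in: the tin hangs from both prongs, borne by the stand: grip centre within 12 mm (x) and 14 mm (y) of the seats' middle, crown within 0.15 rad of the stand's y, underside over 30 mm above the bench, upright within 0.3 rad, slower than 0.06 m/s (contact force between tin and stand above 2 N and x of bail_grip in the frame of stand between -0.012 and 0.012 m and y of bail_grip in the frame of stand between -0.014 and 0.014 m and angle between the y axis of bail_grip and the y axis of stand, either way round below 0.15 rad and height (world z) of tin above 0.03 m and angle between tin's own z axis and vertical below 0.3 rad and linear speed of tin below 0.06 m/s); the robot touches nothing.
It fails at once if the hook is loaded with more than 20 N by the tin (contact force between tin and stand above 20 N).
It fails at once if the tin is let fall onto the hook: let go over the hook and falling faster than 0.2 m/s (a drop of some 2 mm) (horizontal distance between bail_grip and stand below 0.03 m and contact force between the fingers and tin below 0.1 N and linear speed of tin above 0.2 m/s).
It fails at once if the tin is tipped more than 0.8 rad (angle between tin's own z axis and vertical above 0.8 rad).
It fails at once if the arm presses on the stand with more than 20 N (contact force between the arm and stand above 20 N).
It fails at once if a bystander is moved more than 20 mm (distance of any of glue, jar, brush, offcut from where it was at the start of the episode above 0.02 m).
It also fails if it takes over 72 s, if anything falls off the work surface, if the arm or the gripper's body presses on something with over 40 N, if the wrist force passes 120 N, or if a joint passes its speed limit or range.

ROBOT

A 6-joint arm with a two-finger parallel gripper is mounted at the origin on the work surface. World frame = base frame: x ahead of the robot, y to its left, z up, the work surface at z = 0. Lengths are in m, angles in rad, forces in N, time in s.
With the tool pointing down it reaches from about 0.275 to 0.775 m from the base axis. Payload 14.6 kg.
Tool frame: the origin (TCP) lies between the finger pads; the fingertips stand 19 mm ahead of it and the grasp point (between the pads) is the TCP (tip_extent is the distance from the TCP to the fingertips, in m); z points along the fingers, y is the direction in which the jaws open and shut (so a half turn about z gives the same grasp; the last joint's range is limited). The gripper opens to 85 mm and grips with 20 to 120 N. Pads are 22 mm wide; open, the fingers measure 114 mm over their backs; the gripper's body (76 mm by 85 mm) begins 54 mm behind the grasp point. The pads swing forward as they close: fully open they stand 13 mm farther back than shut.
Start: joints at [1.047, 0.263, -0.048, 1.259, 0, 1.415], TCP at [0.189, 0.49, 0.25] pointing down, gripper open.
Joint ranges: [-2.65, 2.65], [-0.89, 1.7], [-1.18, 1.37], [-2.13, 2.11], [-1.35, 1.29], [-3.14, 3.14]. Speed limits (rad/s): [1.89, 1.89, 2.57, 2.79, 3.14, 3.14].

INTERFACE

Orientations are given as [roll, pitch, yaw] about the fixed x, y, z axes, in that order (R = Rz(yaw) Ry(pitch) Rx(roll)).
In Python, from bench import * gives the robot as it stands. The module is installed in compiled form; this text tells all that it offers.
- The arm moves only by the tool send_rows, never from a script. Its argument "steps" is a list of rows, each an object with "fingers": the opening, from 0 (shut) to 1 (fully open); "translation": the shift along the world's x, y, z scaled (see below), a list of three; "yaw": the turn about the world's z scaled (see below). A call has 1 to 12 rows; each row is the pose to reach, as a shift and turn from the pose commanded when the call began; what a row does not reach only later rows make up. The controller multiplies each number of a shift by 0.15 m and each number of a turn by pi/4 rad. A row lasts 1/10 s, in which the tool goes at most 50 mm and 8.59 degrees, less where a joint would pass 70% of its speed; a pose out of reach is approached as far as the arm can. A call with a number of a shift or a turn outside -1 to 1 is refused whole. A call with a gripper value outside its range is refused whole. The fingers move at their own pace and stop on an object; "squeeze" is the grip in N (left out, the last holds). Time passes only in rows, so rows that repeat a pose let the fingers close. It gives the time, the measured TCP pose, the force and the opening at its end, in the units of the state.
- observe(): the state, without advancing time (a new reading comes with each control period).
- read_camera(name): name is "side" or "top"; returns the picture (400x640x3 uint8, red, green, blue); there is no depth.
- camera_info(name): a dict with "camera_matrix" (3x3 intrinsics, pixels), "distortion" ([k1, k2, p1, p2, k3] as OpenCV has them; the pictures are not rectified), "rvec" (rotation vector, rad) and "tvec" (3), from world to camera coordinates, as OpenCV has them. Camera axes: x right, y down, z forward; pixel columns grow to the right and rows downward; lengths in m; the calibration is good to about 2 mm. A picture is of the moment at which its call begins. camera_info takes no time and is no camera call.
- finish_job(): hands the job in, once; it reports no verdict.
Trained networks look in the newest picture that a camera, given by its name, has taken for a name from the list of things; names that differ only in an ending like _2 or _b are one class to them, and where a whole thing is asked for, a point or a joint stands for the part that bears it (a point fixed in the world has none). Each returns a list of dicts, best first, with "conf" (0 to 1); they miss things now and then, are a little off and sometimes report something else, mostly with a low value. They report only what shows in the picture. A call takes as long as a camera call.
- spot_in(camera, query): "bbox" ([left, top, right, bottom] in pixels, round what is visible of it).
- tip_of(camera, query): "xy" ([column, row] in pixels: a listed point, or the origin of a listed thing).
The state is a dict: "time": time; "qpos": joint angles; "joint_vel": joint speeds; "joint_efforts": joint torques, N m; "position": TCP position; "ee_rot": TCP orientation; "contact_force": force on the tool from outside, world axes, zero at the start; "moment": the same for the moment, N m; "width": opening from 0.0 (shut) to 1.0 (fully open).
Only numpy, scipy, OpenCV 4.12 (cv2) and the standard library are available. Lean on these libraries where they do the work, as an engineer would, in place of code of your own. Each camera call takes 0.05 s, during which the arm holds its last target. There are 200 camera calls.

## Working session

There is one attempt and no reset: what is moved stays moved. The work goes in short steps, Python scripts to look and compute and a tool call to move; the robot and the scene stay as the last step left them, time stands still between calls to the robot, and variables do not carry over. Pictures are saved under pics/ and viewed, about 8 in all and at most 12, crops included, and the job is handed in when it is done.

Besides the shell and the picture viewer there is one more tool, called after ">>>" by a JSON object that holds its "name" and its "arguments". send_rows: Moves the arm, as the interface text tells. Shifts and turns lie within -1 to 1; 1 stands for 0.15 m of shift or pi/4 rad of turn. Its arguments: {"type":"object","properties":{"steps":{"type":"array"},"squeeze":{"type":"number"}},"required":["steps"]}

```bash
mkdir -p pics; cat > h.py <<'E'
from bench import *
import numpy as np, cv2
def cam(n):
    c=camera_info(n); K=np.array(c["camera_matrix"],float); d=np.array(c["distortion"],float)
    R=cv2.Rodrigues(np.array(c["rvec"],float))[0]; t=np.array(c["tvec"],float).ravel()
    return K,d,R,t
def ray(n,uv):
    K,d,R,t=cam(n); p=cv2.undistortPoints(np.array([[uv]],float),K,d)[0,0]
    v=R.T@np.array([p[0],p[1],1]); return -R.T@t, v/np.linalg.norm(v)
def onz(n,uv,z):
    o,v=ray(n,uv); return o+v*(z-o[2])/v[2]
def tri(uv1,uv2,n1="top",n2="side"):
    o1,a=ray(n1,uv1);o2,b=ray(n2,uv2)
    s=np.linalg.lstsq(np.c_[a,-b],o2-o1,rcond=None)[0]
    p,q=o1+s[0]*a,o2+s[1]*b; return (p+q)/2,np.linalg.norm(p-q)
def proj(n,P):
    K,d,R,t=cam(n); return cv2.projectPoints(np.array(P,float).reshape(-1,3),R,t,K,d)[0][:,0]
def save(n,f): cv2.imwrite("pics/"+f,read_camera(n)[...,::-1])
E
python3 - <<'E'
from h import *
np.set_printoptions(precision=4,suppress=True)
for n in("top","side"):
    save(n,n+"0.png"); print(n,"cam pos",ray(n,(320,200)))
    for q in("tin","bail_grip","stand","post_foot","glue","jar","brush","offcut"):
        r=tip_of(n,q)[:2]; print(q,[(np.round(x["xy"],1),round(x["conf"],2)) for x in r], onz(n,r[0]["xy"],0.07 if q=="bail_grip" else 0) if r else None)
s=observe();print(s["time"],s["position"],s["ee_rot"],s["contact_force"],s["width"])
E
```

```text
top cam pos (array([ 0.5104, -0.0005,  1.3321]), array([ 0.0719, -0.0192, -0.9972]))
tin [(array([357.1, 197.6]), 0.93), (array([253.2, 173.7]), 0.74)] [ 0.6113 -0.161   0.    ]
bail_grip [(array([350. , 222.3]), 0.47)] [ 0.522 -0.125  0.07 ]
stand [] None
post_foot [(array([252.2, 175.5]), 0.74)] [0.7029 0.2175 0.    ]
glue [(array([190.6, 244.5]), 0.7)] [0.4592 0.4453 0.    ]
jar [] None
brush [(array([315.7, 252.5]), 0.69)] [ 0.4183 -0.005   0.    ]
offcut [(array([444.4, 217.6]), 0.76), (array([191.8, 244.8]), 0.37)] [ 0.5286 -0.4797  0.    ]
side cam pos (array([ 0.0166, -0.9629,  0.8959]), array([ 0.4225,  0.6853, -0.5932]))
tin [(array([346. , 241.3]), 0.83), (array([336.3, 208.4]), 0.36)] [ 0.6116 -0.1675  0.    ]
bail_grip [] None
stand [] None
post_foot [(array([314.4, 175.7]), 0.62)] [0.721 0.228 0.   ]
glue [(array([233.6, 165.1]), 0.64)] [0.4625 0.4677 0.    ]
jar [(array([334.7, 209.8]), 0.66)] [ 0.6706 -0.0058  0.    ]
brush [(array([275.5, 229.8]), 0.93), (array([318.3, 221.9]), 0.7)] [ 0.4346 -0.0003  0.    ]
offcut [(array([380.8, 321.6]), 0.6), (array([316.4, 227. ]), 0.6)] [ 0.5154 -0.478   0.    ]
0.9 [0.1893 0.4897 0.2503] [-3.1416  0.      2.7728] [-0.3045 -0.2085  0.0543] 1.0009027226105358
```

View pics/top0.png

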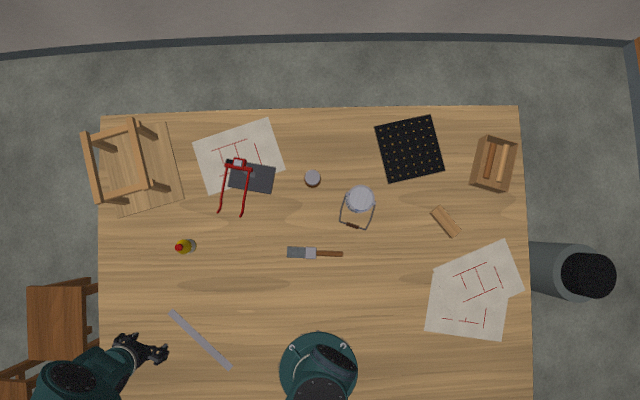

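View pics/side0.png

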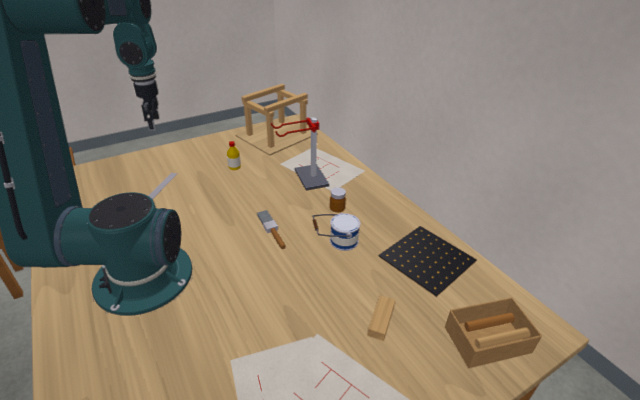

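The top view shows the tin with its lid at (360,198), its grip near (354,226), and the red fork from the crossbar at (238,165) to tips near (220,213) and (241,215). The side view agrees. Next I'll enlarge both regions.

```bash
python3 - <<'E'
import cv2,numpy as np
t=cv2.imread("pics/top0.png");s=cv2.imread("pics/side0.png")
r=lambda im,x,y,w,h,k:cv2.resize(im[y:y+h,x:x+w],None,fx=k,fy=k,interpolation=cv2.INTER_CUBIC)
a=np.hstack([r(t,205,150,80,70,5),r(t,320,170,80,70,5)])
b=np.hstack([r(s,260,110,80,50,5),r(s,300,205,80,50,5)])
cv2.imwrite("pics/crop0.png",np.vstack([a,b])[:600])
# red mask, prong geometry
for n,im in(("top",t),("side",s)):
    h=cv2.cvtColor(im,cv2.COLOR_BGR2HSV)
    m=((h[...,0]<8)|(h[...,0]>172))&(h[...,1]>150)&(h[...,2]>70)
    x0,y0,x1,y1=(210,150,260,222) if n=="top" else (265,112,325,145)
    for y in range(y0,y1,4 if n=="top" else 2):
        print(n,y,np.where(m[y,x0:x1])[0]+x0)
E
```

```text
top 150 []
top 154 []
top 158 [234 235 236 237 238 239]
top 162 [232 243 244 245]
top 166 [225 226 227 228 229 230 231 232 233 234 235 236 242 243 244 245]
top 170 [226 243 244 245 246 247 248 249 250 251 252]
top 174 [225 226 247 248 249]
top 178 [224 225 247 248]
top 182 [224 246 247]
top 186 [223 245 246 247]
top 190 [222 223 244 245 246]
top 194 [221 222 244 245]
top 198 [220 221 243 244]
top 202 [220 221 242 243 244]
top 206 [219 220 221 242 243]
top 210 [218 219 241 242 243]
top 214 [240 241 242]
top 218 []
side 112 []
side 114 []
side 116 []
side 118 [306 307 308 309]
side 120 [301 302 303 304 305 306 307 308 309 310]
side 122 [291 292 293 294 295 296 297 298 299 300 301 307 308 309 310 311 317 318]
side 124 [271 272 282 283 284 285 286 287 288 308 309 310 311 312 313 314 315 316
 317 318]
side 126 [272 273 279 280 309 310 311 312 313 314 315 316 317 318]
side 128 [275 276 305 306 307 308 309 310 311 312 313 314 315 316 317 318]
side 130 [294 295 296 297 298 299 300 301 302 303 304 305 312 313 314 315]
side 132 [276 287 288 289 290 291 292 293]
side 134 [277 278 283 284 285]
side 136 [279 280 281 282]
side 138 []
side 140 []
side 142 []
side 144 []
```

View pics/crop0.png

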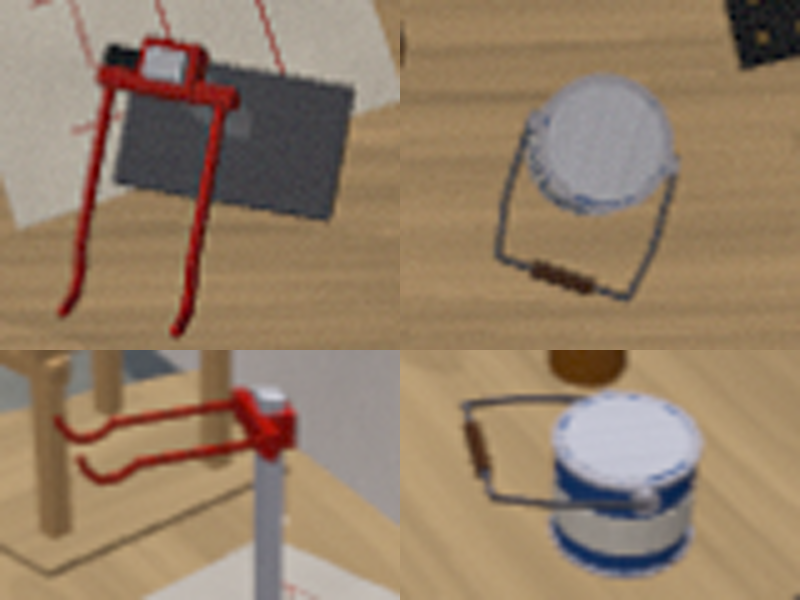

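```bash
cat > fit.py <<'E'
from h import *
from scipy.optimize import least_squares
np.set_printoptions(precision=4,suppress=True)
def place(P,x,y,a): c,s=np.cos(a),np.sin(a); P=np.array(P,float); return np.c_[x+c*P[:,0]-s*P[:,1],y+s*P[:,0]+c*P[:,1],P[:,2]]
def fs(p):
    tips=place([[-.02,.034,p[3]+.012],[-.02,-.034,p[3]+.012],[.133,0,.262]],*p[:3])
    return np.r_[(proj("top",tips)-[[217.6,213],[240.6,216.6],[238,162.4]]).ravel(),(proj("side",tips)-[[271.6,124],[276.6,132.5],[314,118.4]]).ravel()]
r=least_squares(fs,[.57,.2,0,.23]);print("stand",r.x,r.fun)
def ft(p):
    P=place([[0,0,.08],[-.098,0,.07],[-.098,.046,.07],[-.098,-.046,.07]],*p)
    return np.r_[(proj("top",P)-[[361,198.6],[352.4,225.4],[339.8,221.6],[365.6,229.6]]).ravel(),(proj("side",P)[:3]-[[345.4,223.4],[395.4-300+300-80,225],[313,216]]).ravel()[[0,1,2,3,4,5]]]
q=least_squares(ft,[.6,-.16,0]);print("tin",q.x,q.fun)
print("grip",place([[-.098,0,.07]],*q.x),"hinge",place([[0,0,.07]],*q.x))
E
python3 fit.py
```

```text
stand [ 0.5752  0.242  -0.1972  0.2347] [ 0.671  -1.0838  0.2524 -0.7964 -0.0394 -0.1998 -0.8024  0.1885 -1.197
 -0.2854 -0.7803  0.3939]
tin [ 0.6043 -0.1658 -0.3763] [ 0.3354 -0.8711 -0.9203 -0.5643 -0.9749 -1.3267 -1.4819 -0.211  -0.177
 -0.3552 -0.6222  3.229  -0.3545  3.1317]
grip [[ 0.5132 -0.1298  0.07  ]] hinge [[ 0.6043 -0.1658  0.07  ]]
```

```bash
python3 - <<'E'
from h import *
np.set_printoptions(precision=4,suppress=True)
print(tri((352.4,225.4),(315.2,224.6)),tri((361,198.6),(345.4,223.4)),tri((339.8,221.6),(312.6,216)),tri((365.6,229.6),(318.4,234.4)))
print(camera_info("top")["camera_matrix"],camera_info("side")["camera_matrix"])
for q in("tin","jar","bail_grip"):
  print(q,[spot_in(n,q)[:1] for n in("top","side")])
E
```

```text
(array([ 0.5121, -0.1317,  0.0867]), np.float64(0.002220350894448438)) (array([ 0.6031, -0.1656,  0.0787]), np.float64(0.003607660503162303)) (array([ 0.5266, -0.0897,  0.0863]), np.float64(0.002883676687769971)) (array([ 0.497 , -0.1761,  0.0864]), np.float64(0.0031026017565240573))
[[369.3873   0.     320.1917]
 [  0.     369.3873 199.7857]
 [  0.       0.       1.    ]] [[400.9093   0.     318.13  ]
 [  0.     400.9093 193.4914]
 [  0.       0.       1.    ]]
tin [[{'bbox': [339.9, 185.5, 375.2, 228.3], 'conf': 0.8}], [{'bbox': [313.1, 215.1, 360.7, 253.4], 'conf': 0.59}]]
jar [[{'bbox': [215.7, 158.8, 275.3, 216.6], 'conf': 0.59}], [{'bbox': [325.8, 187.4, 347.2, 209.7], 'conf': 0.66}]]
bail_grip [[{'bbox': [338.8, 197.3, 359.7, 230.0], 'conf': 0.72}], [{'bbox': [317.3, 218.6, 335.1, 235.9], 'conf': 0.47}]]
```

>>> {"name": "send_rows", "arguments": {"steps": [{"fingers":0.45,"translation":[0.43,-0.83,0],"yaw":-1},{"fingers":0.45,"translation":[0.43,-0.83,0],"yaw":-1},{"fingers":0.45,"translation":[0.43,-0.83,0],"yaw":-1},{"fingers":0.45,"translation":[0.43,-0.83,0],"yaw":-1},{"fingers":0.45,"translation":[0.43,-0.83,0],"yaw":-1},{"fingers":0.45,"translation":[0.43,-0.83,0],"yaw":-1}], "squeeze": 40}}

```text
time: 1.8
position: [0.254, 0.3649, 0.2504]
ee_rot: [3.141, -0.0, 1.981]
contact_force: [0.2, 0.8, -0.5]
width: 0.446
```

>>> {"name": "send_rows", "arguments": {"steps": [{"fingers":0.45,"translation":[0.43,-0.83,0],"yaw":-1},{"fingers":0.45,"translation":[0.43,-0.83,0],"yaw":-1},{"fingers":0.45,"translation":[0.43,-0.83,0],"yaw":-1},{"fingers":0.45,"translation":[0.43,-0.83,0],"yaw":-1},{"fingers":0.45,"translation":[0.43,-0.83,0],"yaw":-1},{"fingers":0.45,"translation":[0.43,-0.83,0],"yaw":-1}]}}

```text
time: 2.4
position: [0.3185, 0.2403, 0.2504]
ee_rot: [3.141, -0.0, 1.195]
contact_force: [0.8, 0.1, 0.1]
width: 0.452
```

>>> {"name": "send_rows", "arguments": {"steps": [{"fingers":0.45,"translation":[0.43,-0.83,0],"yaw":0},{"fingers":0.45,"translation":[0.43,-0.83,0],"yaw":0},{"fingers":0.45,"translation":[0.43,-0.83,0],"yaw":0},{"fingers":0.45,"translation":[0.43,-0.83,0],"yaw":0}]}}

```text
time: 2.8
position: [0.3847, 0.1129, 0.2503]
ee_rot: [3.141, 0.0, 1.197]
contact_force: [0.5, 0.7, 0.7]
width: 0.45
```

>>> {"name": "send_rows", "arguments": {"steps": [{"fingers":0.45,"translation":[0.43,-0.83,0],"yaw":0},{"fingers":0.45,"translation":[0.43,-0.83,0],"yaw":0},{"fingers":0.45,"translation":[0.43,-0.83,0],"yaw":0},{"fingers":0.45,"translation":[0.43,-0.83,0],"yaw":0}]}}

```text
time: 3.2
position: [0.449, -0.0113, 0.2499]
ee_rot: [3.141, 0.0, 1.198]
contact_force: [-0.2, 0.3, 0.6]
width: 0.445
```

>>> {"name": "send_rows", "arguments": {"steps": [{"fingers":0.45,"translation":[0.43,-0.81,-0.5],"yaw":0},{"fingers":0.45,"translation":[0.43,-0.81,-0.5],"yaw":0},{"fingers":0.45,"translation":[0.43,-0.81,-0.5],"yaw":0},{"fingers":0.45,"translation":[0.43,-0.81,-0.5],"yaw":0},{"fingers":0.45,"translation":[0.43,-0.81,-0.5],"yaw":0}]}}

```text
time: 3.7
position: [0.5115, -0.1296, 0.1744]
ee_rot: [-3.14, -0.0, 1.201]
contact_force: [0.8, -0.0, -0.1]
width: 0.449
```

```bash
python3 - <<'E'
from h import *
s=observe();print(s["time"],s["position"],s["ee_rot"],s["contact_force"],s["width"],s["qpos"])
t=read_camera("top");d=read_camera("side")
r=lambda im,x,y,w,h,k:cv2.resize(im[y:y+h,x:x+w],None,fx=k,fy=k,interpolation=cv2.INTER_CUBIC)
cv2.imwrite("pics/c1.png",np.hstack([r(t,320,170,80,80,5),r(d,290,170,80,80,5)])[...,::-1])
E
```

```text
3.7 [ 0.51153118 -0.12961942  0.17443045] [-3.13952779e+00 -2.79579152e-04  1.20102752e+00] [ 0.77462573 -0.04311484 -0.08633672] 0.4493114591129342 [-4.02769007e-01  3.03981088e-01 -2.00208308e-01  1.06867989e+00
  2.11297892e-04  1.53779562e+00]
```

View pics/c1.png

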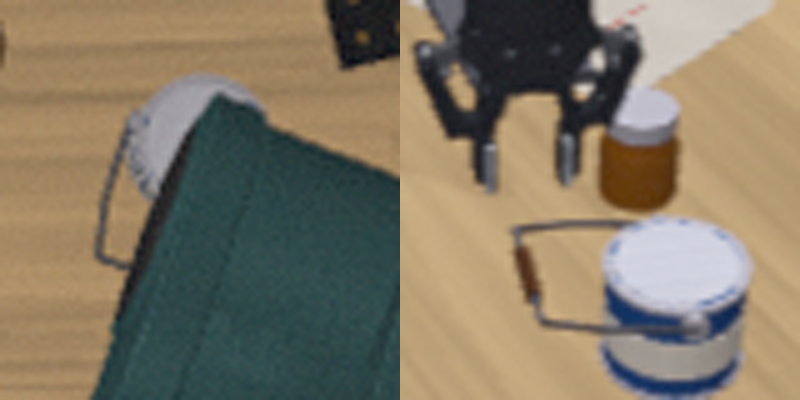

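>>> {"name": "send_rows", "arguments": {"steps": [{"fingers":0.45,"translation":[0,0,-0.3],"yaw":0},{"fingers":0.45,"translation":[0,0,-0.45],"yaw":0},{"fingers":0.45,"translation":[0,0,-0.55],"yaw":0},{"fingers":0.45,"translation":[0,0,-0.63],"yaw":0},{"fingers":0.45,"translation":[0,0,-0.63],"yaw":0}]}}

```text
time: 4.3
position: [0.5111, -0.1282, 0.0807]
ee_rot: [-3.141, -0.0, 1.204]
contact_force: [-0.9, -0.3, 0.7]
width: 0.45
```

>>> {"name": "send_rows", "arguments": {"steps": [{"fingers":0,"translation":[0,0,0],"yaw":0},{"fingers":0,"translation":[0,0,0],"yaw":0},{"fingers":0,"translation":[0,0,0],"yaw":0},{"fingers":0,"translation":[0,0,0],"yaw":0},{"fingers":0,"translation":[0,0,0],"yaw":0},{"fingers":0,"translation":[0,0,0],"yaw":0},{"fingers":0,"translation":[0,0,0],"yaw":0}], "squeeze": 40}}

```text
time: 5.0
position: [0.5118, -0.1298, 0.0808]
ee_rot: [3.142, -0.0, 1.202]
contact_force: [1.1, 2.2, 0.3]
width: 0.122
```

```bash
python3 - <<'E'
from h import *
s=observe();print(s["time"],s["position"],s["ee_rot"],s["contact_force"],s["width"])
t=read_camera("top");d=read_camera("side")
r=lambda im,x,y,w,h,k:cv2.resize(im[y:y+h,x:x+w],None,fx=k,fy=k,interpolation=cv2.INTER_CUBIC)
cv2.imwrite("pics/c2.png",np.hstack([r(t,320,170,80,80,5),r(d,290,180,80,80,5)])[...,::-1])
E
```

```text
5.0 [ 0.51180442 -0.12979583  0.08080411] [ 3.14155766e+00 -9.22169497e-05  1.20198856e+00] [1.10722097 2.16941668 0.27589784] 0.12205917856689887
```

View pics/c2.png

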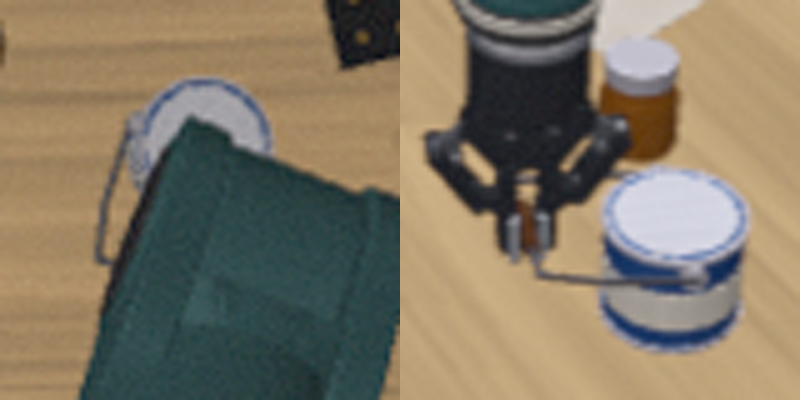

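The jaws hold the grip: opening is about 10 mm and the rod shows between the pads at (527,225). Before tracing the arc, I'll fit the bail's starting angle from the clean pictures.

```bash
python3 - <<'E'
from h import *
from fit import place,least_squares
def f(p,full=True):
    c,s=.098*np.cos(p[3]),.098*np.sin(p[3])
    P=place([[0,0,.08],[-c,0,.07+s],[-c,.046,.07+s],[-c,-.046,.07+s],[0,-.056,.07],[0,.056,.07]],*p[:3])
    return np.r_[(proj("top",P)+p[4:6]-[[361,198.6],[352.4,225.4],[339.8,221.6],[365.6,229.6],[374.4,202.4],[347,193.6]]).ravel(),
     (proj("side",P)[:5]+p[6:8]-[[345.4,223.4],[315.2,224.6],[312.6,216],[318.4,234.4],[349.6,235]]).ravel(),p[4:]*1.0]
q=least_squares(f,[.6,-.16,-.37,.1,0,0,0,0]);print(q.x,q.fun.reshape(-1,2))
s=observe();h=np.array(s["position"][:2])-q.x[:2];a=q.x[2];print("TCP rel hinge in tin frame",h@[np.cos(a),np.sin(a)],h@[-np.sin(a),np.cos(a)])
E
```

```text
stand [ 0.5752  0.242  -0.1972  0.2347] [ 0.671  -1.0838  0.2524 -0.7964 -0.0394 -0.1998 -0.8024  0.1885 -1.197
 -0.2854 -0.7803  0.3939]
tin [ 0.6043 -0.1658 -0.3763] [ 0.3354 -0.8711 -0.9203 -0.5643 -0.9749 -1.3267 -1.4819 -0.211  -0.177
 -0.3552 -0.6222  3.229  -0.3545  3.1317]
grip [[ 0.5132 -0.1298  0.07  ]] hinge [[ 0.6043 -0.1658  0.07  ]]
[ 0.6044 -0.1639 -0.335   0.1449  0.1234  0.3987  0.2706 -0.3646] [[-0.0828 -0.4622]
 [ 0.3051 -0.0847]
 [-0.069  -0.3649]
 [ 0.0589 -0.2145]
 [ 1.6443  0.8567]
 [-1.9799 -0.1291]
 [-0.2253 -1.0456]
 [ 0.1482  0.2773]
 [ 0.0116 -0.1474]
 [-0.1517  0.0401]
 [-0.0534  1.2402]
 [ 0.1234  0.3987]
 [ 0.2706 -0.3646]]
TCP rel hinge in tin frame -0.09865859534872146 0.001797331777030696
```

>>> {"name": "send_rows", "arguments": {"steps": [{"fingers":0,"translation":[0.014,-0.005,0.08],"yaw":0},{"fingers":0,"translation":[0.042,-0.016,0.16],"yaw":0},{"fingers":0,"translation":[0.085,-0.031,0.245],"yaw":0},{"fingers":0,"translation":[0.137,-0.051,0.327],"yaw":0},{"fingers":0,"translation":[0.2,-0.075,0.4],"yaw":0},{"fingers":0,"translation":[0.275,-0.102,0.455],"yaw":0},{"fingers":0,"translation":[0.275,-0.102,0.455],"yaw":0},{"fingers":0,"translation":[0.275,-0.102,0.455],"yaw":0}]}}

```text
time: 5.9
position: [0.5524, -0.145, 0.1495]
ee_rot: [-3.141, 0.0, 1.202]
contact_force: [-6.7, 2.8, 8.9]
width: 0.124
```

>>> {"name": "send_rows", "arguments": {"steps": [{"fingers":0,"translation":[-0.013,0.005,0.022],"yaw":0},{"fingers":0,"translation":[-0.013,0.005,0.022],"yaw":0}]}}

```text
time: 6.1
position: [0.5508, -0.1445, 0.1526]
ee_rot: [-3.141, 0.0, 1.202]
contact_force: [-3.2, 0.7, 5.2]
width: 0.125
```

>>> {"name": "send_rows", "arguments": {"steps": [{"fingers":0,"translation":[-0.013,0.005,0.022],"yaw":0},{"fingers":0,"translation":[-0.013,0.005,0.022],"yaw":0}]}}

```text
time: 6.3
position: [0.549, -0.1436, 0.1559]
ee_rot: [3.141, 0.0, 1.202]
contact_force: [-2.2, 0.7, 4.3]
width: 0.122
```

```bash
python3 - <<'E'
from h import *
s=observe();print(s["time"],s["position"],s["ee_rot"],s["contact_force"],s["width"])
t=read_camera("top");d=read_camera("side")
r=lambda im,x,y,w,h,k:cv2.resize(im[y:y+h,x:x+w],None,fx=k,fy=k,interpolation=cv2.INTER_CUBIC)
cv2.imwrite("pics/c3.png",np.hstack([r(t,320,170,80,80,5),r(d,290,180,80,80,5)])[...,::-1])
E
```

```text
6.3 [ 0.54898199 -0.143631    0.15594784] [3.14142108e+00 1.91221903e-04 1.20192971e+00] [-2.23480104  0.68297348  4.30797093] 0.12204346201015438
```

View pics/c3.png

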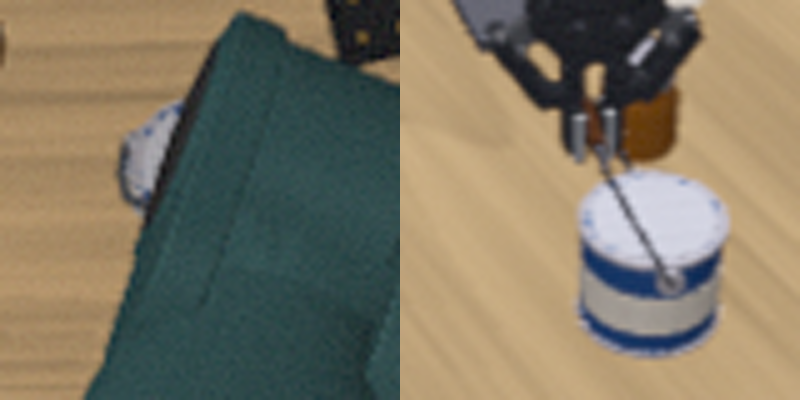

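```bash
python3 - <<'E'
from h import *
np.set_printoptions(precision=4,suppress=True)
a=onz("side",(345.4,223.4),.08);a2=onz("side",(290+275/5,180+218/5),.08);b=onz("side",(290+253/5,180+220/5),.08);print(a,a2,b,b-a2)
e0=onz("side",(290+695/5,180+280/5),.07);e=onz("side",(290+670/5,180+282/5),.07);print("ear shift",e-e0)
H=np.array([.6044,-.1645]);p=observe()["position"];n=H+(b-a2)[:2]
v=p[:2]-n;print("hinge now",n,"horiz",np.linalg.norm(v),"dir",np.arctan2(-v[1],-v[0]),"z expected",.07+np.sqrt(.098**2-v@v),p[2])
E
```

```text
[ 0.6039 -0.1676  0.08  ] [ 0.6022 -0.1678  0.08  ] [ 0.5889 -0.1625  0.08  ] [-0.0133  0.0053  0.    ]
ear shift [-0.015   0.0064  0.    ]
hinge now [ 0.5911 -0.1592] horiz 0.044936527250459504 dir -0.3540068568431572 z expected 0.15709023205083744 0.15591385075892075
```

>>> {"name": "send_rows", "arguments": {"steps": [{"fingers":0,"translation":[0.045,-0.017,0.026],"yaw":0},{"fingers":0,"translation":[0.087,-0.033,0.046],"yaw":0},{"fingers":0,"translation":[0.13,-0.05,0.061],"yaw":0},{"fingers":0,"translation":[0.176,-0.066,0.073],"yaw":0},{"fingers":0,"translation":[0.23,-0.085,0.08],"yaw":0},{"fingers":0,"translation":[0.281,-0.105,0.083],"yaw":0},{"fingers":0,"translation":[0.281,-0.105,0.083],"yaw":0},{"fingers":0,"translation":[0.281,-0.105,0.083],"yaw":0},{"fingers":0,"translation":[0.281,-0.105,0.083],"yaw":0}]}}

```text
time: 7.3
position: [0.5909, -0.1592, 0.1678]
ee_rot: [-3.141, -0.0, 1.202]
contact_force: [-0.8, 0.1, -3.5]
width: 0.126
```

```bash
python3 - <<'E'
from h import *
s=observe();print(s["time"],s["position"],s["ee_rot"],s["contact_force"],s["width"])
d=read_camera("side")
r=lambda im,x,y,w,h,k:cv2.resize(im[y:y+h,x:x+w],None,fx=k,fy=k,interpolation=cv2.INTER_CUBIC)
cv2.imwrite("pics/c4.png",r(d,290,170,80,80,7)[...,::-1])
E
```

```text
7.3 [ 0.59092376 -0.15919066  0.16783434] [-3.14092556e+00 -2.92355179e-05  1.20201366e+00] [-0.75269171  0.0561283  -3.46333864] 0.12636020456427646
```

View pics/c4.png

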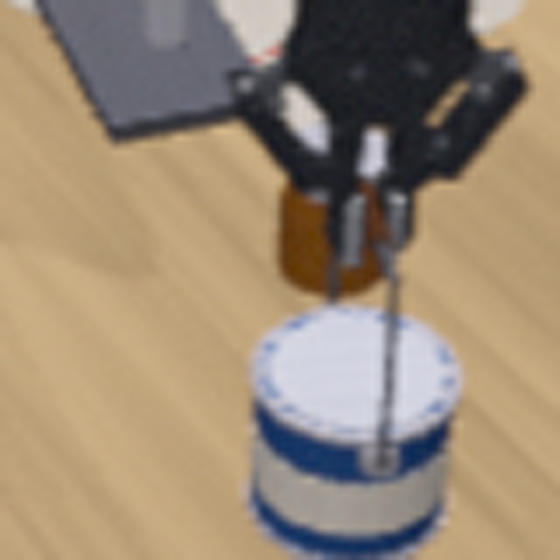

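The bail is upright: the wire runs from the ear at (380,460) straight up to the pads, and the tin stands level. Next is the lift.

>>> {"name": "send_rows", "arguments": {"steps": [{"fingers":0,"translation":[0,0,0],"yaw":0},{"fingers":0,"translation":[0,0,0],"yaw":0},{"fingers":0,"translation":[0,0,0.03],"yaw":0},{"fingers":0,"translation":[0,0,0.08],"yaw":0},{"fingers":0,"translation":[0,0,0.16],"yaw":0},{"fingers":0,"translation":[0,0,0.26],"yaw":0},{"fingers":0,"translation":[0,0,0.38],"yaw":0},{"fingers":0,"translation":[0,0,0.5],"yaw":0},{"fingers":0,"translation":[0,0,0.62],"yaw":0},{"fingers":0,"translation":[0,0,0.72],"yaw":0},{"fingers":0,"translation":[0,0,0.78],"yaw":0},{"fingers":0,"translation":[0,0,0.78],"yaw":0}], "squeeze": 60}}

```text
time: 8.55
position: [0.5917, -0.1595, 0.2866]
ee_rot: [3.139, 0.0, 1.202]
contact_force: [0.4, -0.1, -4.9]
width: 0.116
```

>>> {"name": "send_rows", "arguments": {"steps": [{"fingers":0,"translation":[-0.02,0.03,0],"yaw":0},{"fingers":0,"translation":[-0.06,0.1,0],"yaw":0},{"fingers":0,"translation":[-0.11,0.2,0],"yaw":0},{"fingers":0,"translation":[-0.16,0.3,0],"yaw":0},{"fingers":0,"translation":[-0.21,0.4,0],"yaw":0},{"fingers":0,"translation":[-0.26,0.5,0],"yaw":0},{"fingers":0,"translation":[-0.31,0.6,0],"yaw":0},{"fingers":0,"translation":[-0.36,0.7,0],"yaw":0},{"fingers":0,"translation":[-0.41,0.8,0],"yaw":0},{"fingers":0,"translation":[-0.45,0.9,0],"yaw":0}]}}

```text
time: 9.55
position: [0.5231, -0.0231, 0.2852]
ee_rot: [3.141, -0.0, 1.202]
contact_force: [0.6, -0.0, -4.4]
width: 0.118
```

>>> {"name": "send_rows", "arguments": {"steps": [{"fingers":0,"translation":[-0.04,0.1,0],"yaw":0.03},{"fingers":0,"translation":[-0.08,0.2,0],"yaw":0.06},{"fingers":0,"translation":[-0.12,0.3,0],"yaw":0.09},{"fingers":0,"translation":[-0.16,0.4,0],"yaw":0.12},{"fingers":0,"translation":[-0.2,0.5,0],"yaw":0.15},{"fingers":0,"translation":[-0.24,0.6,0],"yaw":0.18},{"fingers":0,"translation":[-0.28,0.7,0],"yaw":0.2},{"fingers":0,"translation":[-0.32,0.8,0],"yaw":0.22},{"fingers":0,"translation":[-0.36,0.9,0],"yaw":0.22},{"fingers":0,"translation":[-0.4,1.0,0],"yaw":0.22}]}}

```text
time: 10.55
position: [0.4632, 0.1268, 0.2851]
ee_rot: [3.142, -0.0, 1.376]
contact_force: [-0.5, 0.1, -3.9]
width: 0.121
```

>>> {"name": "send_rows", "arguments": {"steps": [{"fingers":0,"translation":[-0.01,0.1,0],"yaw":0},{"fingers":0,"translation":[-0.02,0.2,0],"yaw":0},{"fingers":0,"translation":[-0.03,0.3,0],"yaw":0},{"fingers":0,"translation":[-0.03,0.4,0],"yaw":0},{"fingers":0,"translation":[-0.03,0.5,0],"yaw":0},{"fingers":0,"translation":[-0.03,0.6,0],"yaw":0},{"fingers":0,"translation":[-0.03,0.7,0],"yaw":0},{"fingers":0,"translation":[-0.03,0.79,0],"yaw":0},{"fingers":0,"translation":[-0.03,0.86,0],"yaw":0},{"fingers":0,"translation":[-0.03,0.9,0],"yaw":0},{"fingers":0,"translation":[-0.03,0.91,0],"yaw":0},{"fingers":0,"translation":[-0.03,0.91,0],"yaw":0}]}}

```text
time: 11.75
position: [0.4593, 0.2621, 0.285]
ee_rot: [-3.142, 0.0, 1.375]
contact_force: [0.6, -1.2, -4.6]
width: 0.12
```

```bash
python3 - <<'E'
from h import *
s=observe();print(s["time"],s["position"],s["ee_rot"],s["contact_force"],s["width"])
t=read_camera("top");d=read_camera("side")
r=lambda im,x,y,w,h,k:cv2.resize(im[y:y+h,x:x+w],None,fx=k,fy=k,interpolation=cv2.INTER_CUBIC)
cv2.imwrite("pics/c5.png",np.hstack([r(t,195,150,80,90,5),r(d,240,100,80,90,5)])[...,::-1])
E
```

```text
11.75 [0.45928607 0.26207364 0.28502819] [-3.14155448e+00  2.49992026e-04  1.37485845e+00] [ 0.62024654 -1.20821022 -4.56948211] 0.11999263571217467
```

View pics/c5.png

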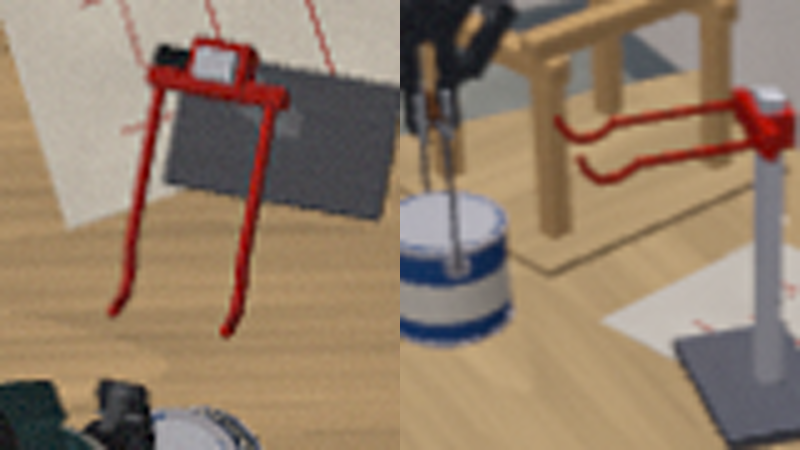

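```bash
cat > f2.py <<'E'
from h import *
from scipy.optimize import least_squares
np.set_printoptions(precision=4,suppress=True)
def place(P,x,y,a): c,s=np.cos(a),np.sin(a); P=np.array(P,float); return np.c_[x+c*P[:,0]-s*P[:,1],y+s*P[:,0]+c*P[:,1],P[:,2]]
def fs(p):
    s=p[3]
    T=proj("top",place([[-.02,.034,s+.012],[-.02,-.034,s+.012],[.133,0,.262]],*p[:3]))+p[4:6]-[[217.2,212.6],[240.2,216.2],[237.6,162]]
    S=proj("side",place([[-.02,.034,s+.012],[-.02,-.034,s+.012],[.133,0,.262],[.133,0,.006]],*p[:3]))+p[6:8]-[[271.4,123.6],[276.2,132],[313.6,118],[313.3,175.7]]
    L=[]
    xs=np.linspace(.02,.1,9)
    for sg,rows in((1,[(178,224.5),(190,222.5),(198,220.5),(206,220)]),(-1,[(178,247.5),(190,245),(198,243.5),(206,242.5)])):
        B=proj("top",place(np.c_[xs,xs*0+sg*.034,xs*0+s-.002],*p[:3]))+p[4:6]
        k=np.polyfit(B[:,1],B[:,0],1); L+=[np.polyval(k,v)-u for v,u in rows]
    return np.r_[T.ravel(),S.ravel(),L,p[4:8]*.7]
r=least_squares(fs,[.57,.24,-.2,.23,0,0,0,0]);p=r.x
if __name__=="__main__":
    print("stand",p);print(r.fun)
    s=observe();P=np.array(s["position"]);a=s["ee_rot"][2]-np.pi/2
    c,sn=np.cos(p[2]),np.sin(p[2]);d=P[:2]-p[:2];print("TCP in stand",c*d[0]+sn*d[1],-sn*d[0]+c*d[1],"dyaw",a-p[2])
    for n in("top","side"):
        print(n,[x for x in tip_of(n,"bail_grip")[:1]],[x for x in tip_of(n,"tin")[:1]])
        print(proj(n,place([[0,0,P[2]],[0,-.055,P[2]-.098],[0,0,P[2]-.168],[0,-.046,P[2]]],P[0],P[1],a)))
E
python3 f2.py
```

```text
stand [ 0.5763  0.2448 -0.1924  0.2341 -0.1523  0.4892  0.6294 -0.3284]
[ 0.0496 -0.4824 -0.37   -0.306  -0.9554  0.3046 -0.046   0.0761 -0.1639
 -0.3322  0.079   0.0499 -0.1776  0.3671  0.2338  0.0255  0.5533 -0.4189
  0.0555  0.4024  0.4671  0.0317 -0.1066  0.3425  0.4406 -0.2299]
TCP in stand -0.11812819017807474 -0.005657116522425017 dyaw -0.004005788223057777
top [{'xy': [219.6, 248.0], 'conf': 0.37}] [{'xy': [235.0, 244.6], 'conf': 0.88}]
[[221.417  247.6012]
 [246.7405 248.871 ]
 [234.1287 244.756 ]
 [237.3528 250.3821]]
side [{'xy': [247.4, 122.6], 'conf': 0.61}] [{'xy': [252.1, 165.6], 'conf': 0.61}]
[[245.4771 122.3047]
 [250.9268 154.3154]
 [249.4434 163.646 ]
 [248.078  127.9223]]
```

>>> {"name": "send_rows", "arguments": {"steps": [{"fingers":0,"translation":[0.03,0.01,0],"yaw":0},{"fingers":0,"translation":[0.09,0.01,0],"yaw":0},{"fingers":0,"translation":[0.16,0,0],"yaw":0},{"fingers":0,"translation":[0.23,-0.01,0],"yaw":0},{"fingers":0,"translation":[0.3,-0.02,0],"yaw":0},{"fingers":0,"translation":[0.37,-0.04,0],"yaw":0},{"fingers":0,"translation":[0.44,-0.05,0],"yaw":0},{"fingers":0,"translation":[0.5,-0.06,0],"yaw":0},{"fingers":0,"translation":[0.54,-0.07,0],"yaw":0},{"fingers":0,"translation":[0.55,-0.07,0],"yaw":0},{"fingers":0,"translation":[0.55,-0.07,0],"yaw":0},{"fingers":0,"translation":[0.55,-0.07,0],"yaw":0}]}}

```text
time: 13.25
position: [0.5415, 0.2517, 0.2851]
ee_rot: [-3.141, 0.0, 1.375]
contact_force: [0.1, 0.4, -4.0]
width: 0.116
```

```bash
python3 f2.py | tail -12; python3 - <<'E'
from h import *
s=observe();print(s["time"],s["position"],s["ee_rot"],s["contact_force"],s["width"])
t=read_camera("top");d=read_camera("side")
r=lambda im,x,y,w,h,k:cv2.resize(im[y:y+h,x:x+w],None,fx=k,fy=k,interpolation=cv2.INTER_CUBIC)
cv2.imwrite("pics/c6.png",np.hstack([r(t,195,150,64,80,6),r(d,252,100,64,80,6)])[...,::-1])
E
```

```text
0.0555  0.4024  0.4671  0.0317 -0.1066  0.3425  0.4406 -0.2299]
TCP in stand -0.03553103931298923 0.00020536417682053866 dyaw -0.0033836277971020234
top [{'xy': [219.6, 248.0], 'conf': 0.37}] [{'xy': [235.0, 244.6], 'conf': 0.88}]
[[224.4906 218.407 ]
 [249.4626 222.1013]
 [236.7405 219.579 ]
 [240.3631 221.123 ]]
side [{'xy': [247.4, 122.6], 'conf': 0.61}] [{'xy': [252.1, 165.6], 'conf': 0.61}]
[[268.2226 118.514 ]
 [273.3598 149.9516]
 [270.6731 159.3524]
 [271.3631 123.9241]]
13.45 [0.54150527 0.25175761 0.28524783] [ 3.14148419e+00 -1.16067268e-04  1.37503088e+00] [-0.40333659 -0.12551679 -4.49013562] 0.11437369323910279
```

View pics/c6.png

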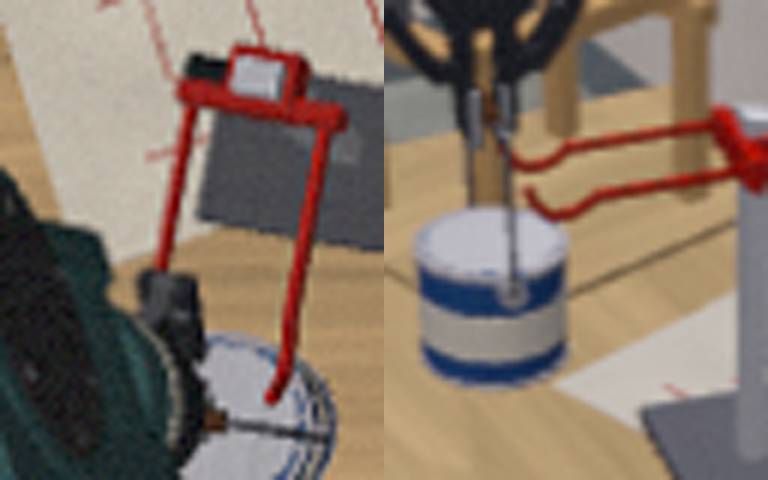

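The top view shows the grip end at (228,422) and the prong tip at (272,398), within 1 px of my model. That puts the crown about 1 mm off centre, so I'll go in over the seats.

>>> {"name": "send_rows", "arguments": {"steps": [{"fingers":0,"translation":[0.03,-0.005,0],"yaw":0},{"fingers":0,"translation":[0.07,-0.01,0],"yaw":0},{"fingers":0,"translation":[0.12,-0.02,0],"yaw":0},{"fingers":0,"translation":[0.17,-0.03,0],"yaw":0},{"fingers":0,"translation":[0.21,-0.035,0],"yaw":0},{"fingers":0,"translation":[0.24,-0.04,0],"yaw":0},{"fingers":0,"translation":[0.247,-0.04,0],"yaw":0},{"fingers":0,"translation":[0.247,-0.04,0],"yaw":0},{"fingers":0,"translation":[0.247,-0.04,0],"yaw":0},{"fingers":0,"translation":[0.247,-0.04,0],"yaw":0}]}}

```text
time: 14.55
position: [0.5786, 0.2457, 0.2852]
ee_rot: [3.142, -0.0, 1.375]
contact_force: [-0.7, -0.8, -5.0]
width: 0.116
```

>>> {"name": "send_rows", "arguments": {"steps": [{"fingers":0,"translation":[0,0,-0.03],"yaw":0},{"fingers":0,"translation":[0,0,-0.07],"yaw":0},{"fingers":0,"translation":[0,0,-0.11],"yaw":0},{"fingers":0,"translation":[0,0,-0.15],"yaw":0},{"fingers":0,"translation":[0,0,-0.18],"yaw":0},{"fingers":0,"translation":[0,0,-0.2],"yaw":0},{"fingers":0,"translation":[0,0,-0.2],"yaw":0},{"fingers":0,"translation":[0,0,-0.2],"yaw":0}]}}

```text
time: 15.35
position: [0.5789, 0.2457, 0.2552]
ee_rot: [3.141, -0.0, 1.375]
contact_force: [0.5, -0.3, -4.2]
width: 0.116
```

>>> {"name": "send_rows", "arguments": {"steps": [{"fingers":0,"translation":[0,0,-0.01],"yaw":0},{"fingers":0,"translation":[0,0,-0.02],"yaw":0},{"fingers":0,"translation":[0,0,-0.03],"yaw":0},{"fingers":0,"translation":[0,0,-0.04],"yaw":0},{"fingers":0,"translation":[0,0,-0.04],"yaw":0}]}}

```text
time: 15.85
position: [0.5787, 0.2456, 0.2488]
ee_rot: [-3.141, 0.0, 1.375]
contact_force: [0.2, -0.5, -4.2]
width: 0.117
```

>>> {"name": "send_rows", "arguments": {"steps": [{"fingers":0,"translation":[0,0,-0.007],"yaw":0},{"fingers":0,"translation":[0,0,-0.014],"yaw":0},{"fingers":0,"translation":[0,0,-0.02],"yaw":0},{"fingers":0,"translation":[0,0,-0.02],"yaw":0}]}}

```text
time: 16.25
position: [0.5788, 0.2456, 0.2459]
ee_rot: [-3.141, 0.0, 1.375]
contact_force: [-0.1, -0.9, -4.1]
width: 0.12
```

>>> {"name": "send_rows", "arguments": {"steps": [{"fingers":0,"translation":[0,0,-0.007],"yaw":0},{"fingers":0,"translation":[0,0,-0.014],"yaw":0},{"fingers":0,"translation":[0,0,-0.02],"yaw":0},{"fingers":0,"translation":[0,0,-0.02],"yaw":0}]}}

```text
time: 16.65
position: [0.5788, 0.2456, 0.2429]
ee_rot: [-3.141, 0.0, 1.375]
contact_force: [0.2, -0.4, -4.4]
width: 0.117
```

>>> {"name": "send_rows", "arguments": {"steps": [{"fingers":0,"translation":[0,0,-0.007],"yaw":0},{"fingers":0,"translation":[0,0,-0.013],"yaw":0},{"fingers":0,"translation":[0,0,-0.013],"yaw":0}]}}

```text
time: 16.95
position: [0.5788, 0.2457, 0.241]
ee_rot: [-3.141, 0.0, 1.375]
contact_force: [0.2, 0.1, -4.1]
width: 0.113
```

>>> {"name": "send_rows", "arguments": {"steps": [{"fingers":0,"translation":[0,0,-0.007],"yaw":0},{"fingers":0,"translation":[0,0,-0.013],"yaw":0},{"fingers":0,"translation":[0,0,-0.013],"yaw":0}]}}

```text
time: 17.25
position: [0.5787, 0.2456, 0.239]
ee_rot: [-3.141, 0.0, 1.375]
contact_force: [0.6, 0.1, -5.1]
width: 0.115
```

>>> {"name": "send_rows", "arguments": {"steps": [{"fingers":0,"translation":[0,0,-0.007],"yaw":0},{"fingers":0,"translation":[0,0,-0.013],"yaw":0},{"fingers":0,"translation":[0,0,-0.013],"yaw":0}]}}

```text
time: 17.55
position: [0.5787, 0.2456, 0.2371]
ee_rot: [-3.141, 0.0, 1.375]
contact_force: [-0.3, -0.6, -4.8]
width: 0.118
```

>>> {"name": "send_rows", "arguments": {"steps": [{"fingers":0,"translation":[0,0,-0.007],"yaw":0},{"fingers":0,"translation":[0,0,-0.01],"yaw":0},{"fingers":0,"translation":[0,0,-0.01],"yaw":0}]}}

```text
time: 17.85
position: [0.5788, 0.2456, 0.2356]
ee_rot: [-3.141, 0.0, 1.375]
contact_force: [-0.9, -0.3, -4.2]
width: 0.118
```

>>> {"name": "send_rows", "arguments": {"steps": [{"fingers":0,"translation":[0,0,-0.007],"yaw":0},{"fingers":0,"translation":[0,0,-0.01],"yaw":0},{"fingers":0,"translation":[0,0,-0.01],"yaw":0}]}}

```text
time: 18.15
position: [0.5788, 0.2456, 0.2341]
ee_rot: [-3.141, 0.0, 1.375]
contact_force: [0.7, -0.4, -5.0]
width: 0.118
```

>>> {"name": "send_rows", "arguments": {"steps": [{"fingers":0,"translation":[0,0,-0.007],"yaw":0},{"fingers":0,"translation":[0,0,-0.01],"yaw":0},{"fingers":0,"translation":[0,0,-0.01],"yaw":0}]}}

```text
time: 18.45
position: [0.5788, 0.2457, 0.2326]
ee_rot: [-3.141, 0.0, 1.375]
contact_force: [0.4, -0.6, -4.2]
width: 0.118
```

>>> {"name": "send_rows", "arguments": {"steps": [{"fingers":0,"translation":[0,0,-0.007],"yaw":0},{"fingers":0,"translation":[0,0,-0.01],"yaw":0},{"fingers":0,"translation":[0,0,-0.01],"yaw":0}]}}

```text
time: 18.75
position: [0.579, 0.2457, 0.2319]
ee_rot: [3.141, -0.0, 1.375]
contact_force: [-2.5, -0.6, 4.7]
width: 0.12
```

Contact: the vertical force went from -4.4 to +4.7 N, and there's a push toward -x, which suggests a seat slope. I'll ease up slightly and shift toward -x.

>>> {"name": "send_rows", "arguments": {"steps": [{"fingers":0,"translation":[0,0,0.004],"yaw":0},{"fingers":0,"translation":[-0.007,0.001,0.004],"yaw":0},{"fingers":0,"translation":[-0.007,0.001,0.004],"yaw":0}]}}

```text
time: 19.05
position: [0.578, 0.2458, 0.232]
ee_rot: [3.141, -0.0, 1.375]
contact_force: [1.6, 0.1, 2.8]
width: 0.121
```

>>> {"name": "send_rows", "arguments": {"steps": [{"fingers":0,"translation":[-0.01,0.002,0.0],"yaw":0},{"fingers":0,"translation":[-0.01,0.002,0.0],"yaw":0}]}}

```text
time: 19.25
position: [0.5761, 0.2462, 0.2319]
ee_rot: [-3.142, -0.0, 1.375]
contact_force: [0.1, -0.3, 3.1]
width: 0.119
```

```bash
python3 - <<'E'
from h import *
s=observe();print(s["time"],s["position"],s["ee_rot"],s["contact_force"],s["width"])
t=read_camera("top");d=read_camera("side")
r=lambda im,x,y,w,h,k:cv2.resize(im[y:y+h,x:x+w],None,fx=k,fy=k,interpolation=cv2.INTER_CUBIC)
cv2.imwrite("pics/c7.png",np.hstack([r(t,205,160,50,70,8),r(d,262,100,50,70,8)])[...,::-1])
E
```

```text
19.25 [0.57611768 0.2461756  0.23192831] [-3.14158980e+00 -1.65788109e-04  1.37488181e+00] [ 0.10326122 -0.26891799  3.14719999] 0.1192975394105751
```

View pics/c7.png

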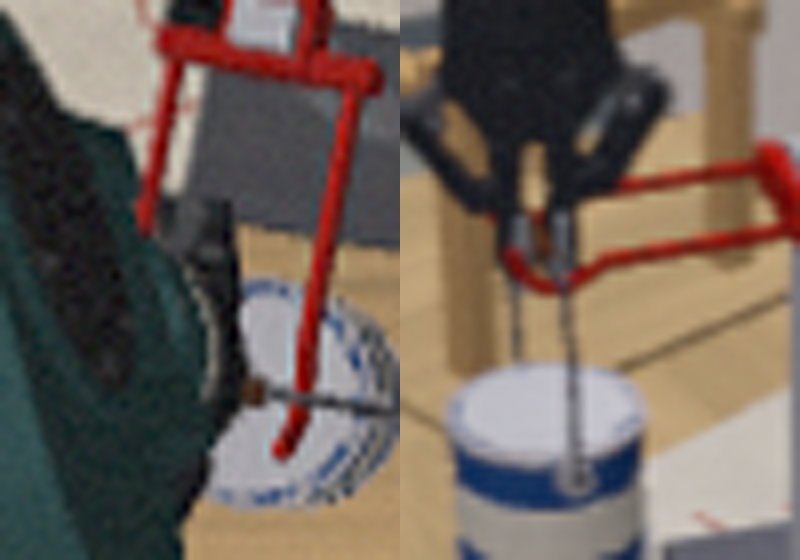

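The crown lies over the prong just behind the upturned tip: wire at (300,395), tip at (280,450). Sideways force is near zero. I'll relieve the slight overpress, then open.

>>> {"name": "send_rows", "arguments": {"steps": [{"fingers":0,"translation":[0,0,0.003],"yaw":0},{"fingers":0,"translation":[0,0,0.003],"yaw":0},{"fingers":0,"translation":[0,0,0.003],"yaw":0}]}}

```text
time: 19.65
position: [0.5761, 0.2461, 0.2321]
ee_rot: [-3.141, 0.0, 1.375]
contact_force: [-0.1, 1.2, -0.3]
width: 0.118
```

>>> {"name": "send_rows", "arguments": {"steps": [{"fingers":0.16,"translation":[0,0,0],"yaw":0},{"fingers":0.2,"translation":[0,0,0],"yaw":0},{"fingers":0.3,"translation":[0,0,0],"yaw":0},{"fingers":0.45,"translation":[0,0,0],"yaw":0},{"fingers":0.45,"translation":[0,0,0],"yaw":0},{"fingers":0.45,"translation":[0,0,0],"yaw":0}], "squeeze": 20}}

```text
time: 20.25
position: [0.5763, 0.2461, 0.2323]
ee_rot: [3.142, -0.0, 1.375]
contact_force: [-0.3, -0.1, 0.7]
width: 0.45
```

>>> {"name": "send_rows", "arguments": {"steps": [{"fingers":0.45,"translation":[0,0,0.05],"yaw":0},{"fingers":0.45,"translation":[0,0,0.15],"yaw":0},{"fingers":0.45,"translation":[0,0,0.3],"yaw":0},{"fingers":0.45,"translation":[0,0,0.5],"yaw":0},{"fingers":0.45,"translation":[0,0,0.7],"yaw":0},{"fingers":0.45,"translation":[-0.3,-0.1,0.8],"yaw":0},{"fingers":0.45,"translation":[-0.6,-0.2,0.8],"yaw":0},{"fingers":0.45,"translation":[-0.9,-0.3,0.8],"yaw":0},{"fingers":0.45,"translation":[-0.9,-0.3,0.8],"yaw":0},{"fingers":0.45,"translation":[-0.9,-0.3,0.8],"yaw":0},{"fingers":0.45,"translation":[-0.9,-0.3,0.8],"yaw":0}]}}

```text
time: 21.35
position: [0.4422, 0.2013, 0.3526]
ee_rot: [3.141, -0.0, 1.375]
contact_force: [-0.3, 0.1, 0.1]
width: 0.45
```

```bash
python3 - <<'E'
from h import *
s=observe();print(s["time"],s["position"],s["contact_force"],s["width"])
t=read_camera("top");d=read_camera("side")
d2=d
for i in range(8): d2=read_camera("side")
print("motion",np.abs(d2.astype(int)-d).mean())
r=lambda im,x,y,w,h,k:cv2.resize(im[y:y+h,x:x+w],None,fx=k,fy=k,interpolation=cv2.INTER_CUBIC)
cv2.imwrite("pics/c8.png",np.hstack([r(t,205,150,60,80,6),r(d2,252,100,70,80,6)])[...,::-1])
for n in("top","side"):
    print([(q,tip_of(n,q)[:1]) for q in("tin","bail_grip","glue","jar","brush","offcut")])
E
```

```text
21.35 [0.44217798 0.20131422 0.35263975] [-0.28782465  0.1443169   0.07608892] 0.4500426548559339
motion 1.16761328125
[('tin', [{'xy': [241.4, 212.1], 'conf': 0.64}]), ('bail_grip', [{'xy': [231.0, 208.0], 'conf': 0.47}]), ('glue', []), ('jar', [{'xy': [313.4, 183.2], 'conf': 0.76}]), ('brush', [{'xy': [314.4, 252.0], 'conf': 0.98}]), ('offcut', [{'xy': [444.7, 218.1], 'conf': 0.67}])]
[('tin', [{'xy': [280.8, 172.7], 'conf': 0.56}]), ('bail_grip', [{'xy': [279.4, 131.9], 'conf': 0.65}]), ('glue', [{'xy': [234.0, 166.0], 'conf': 0.51}]), ('jar', [{'xy': [337.4, 208.6], 'conf': 0.76}]), ('brush', [{'xy': [271.6, 230.5], 'conf': 0.68}]), ('offcut', [{'xy': [384.3, 317.8], 'conf': 0.82}])]
```

View pics/c8.png

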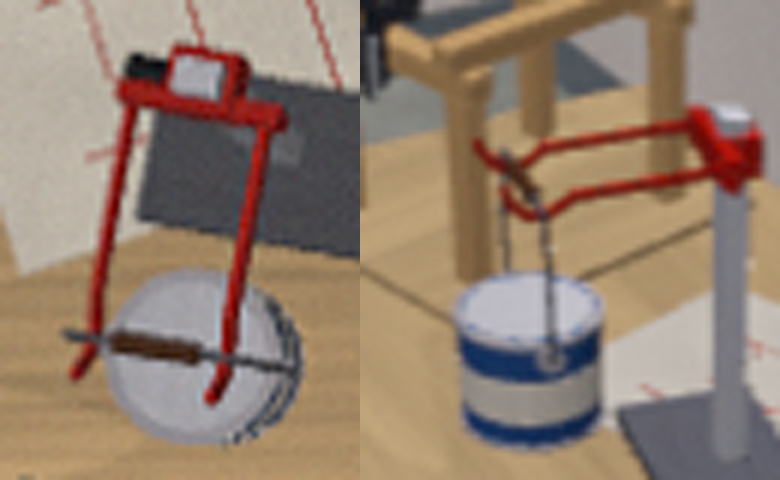

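The tin hangs from both prongs: the crown crosses them at (97,337) and (230,357), with the grip near the middle and the tin upright. The bystanders haven't moved.

```bash
python3 -c "
from bench import *
print(finish_job())"
```

```text
the job is handed in; nothing more can be done
None
```

The blue tin is hanging by its bail from both prongs of the red fork, and I've handed the job in. No verdict came back, so the results below are my own checks.

**How it went**
- **Raising the bail:** I gripped the wooden grip and swung the bail upright with the tin on the bench. The tin slid about 14 mm during this, within the 30 mm limit.
- **Hanging it:** I lifted the tin, brought it in over the prongs and lowered it in small steps until I felt contact. The hook took the weight at a wire height of about 0.232 m. It briefly carried about 9 N, so I eased up until it held nearly the whole weight, then let go.

**Last checks (about 21 s on the clock)**
- **Seating:** The last pictures show the crown across both prongs, with the grip about 4 mm off centre sideways (14 mm allowed). The tin looked upright.
- **Arm:** It's clear of everything, with near-zero force on the tool.
- **Stillness:** I saw no sign of swinging, but the frame-difference figure (1.2 grey levels on average) wasn't compared with the camera's noise, so it isn't firm proof.
- **Bystanders:** In the side view the networks put the jar, brush and offcut 3–5 px from their first readings. In the top view the brush and offcut stayed within about 1.5 px. I put the difference down to detector scatter, as the arm never went near them. The top view missed the glue at the end, and the side view had it unmoved.

**What disagreed:** The bail didn't start quite flat. I measured it at about 0.15 rad, and my first arc was a little off because of that. It caused the slide and a passing push of about 11 N on the tin.

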